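Set out gearbox parts for reassembly

TASK

Set out the gearbox for reassembly. Thread the gear (hub upwards, as it lies) onto the upright post of the parts carrier, then the spacer tube on top of it, then the bearing on top of that; and stand the stub axle, stub upwards, fully down in the round pocket of the gearbox housing, at whatever point in the work suits you. Lower every part into place rather than dropping it, let go of everything, and leave the green motor and the hammer where they are.

Things in the scene. Friction and masses are not known exactly. Their poses are not given: they have to be found in the camera images.
- gear: Bare steel spur gear lying flat, hub upwards, loose, about 220 g: a toothed disc 62 mm over its 22 teeth and 12 mm thick, with a plain round hub of 34 mm diameter on top, up to 24 mm overall height; a 17 mm bore runs right through. Origin on the axis at the underside, z up. Any yaw. The hub is the easy grip.
- spacer: Dark steel spacer tube standing on end, loose, about 80 g: 30 mm outside diameter, 17 mm bore right through, 26 mm high. The narrowest of the three bored parts. Origin on the axis at the underside, z up. Any yaw.
- bearing: Steel ball bearing lying flat, loose, about 110 g: 47 mm outside diameter, 17 mm bore right through, 14 mm high, with a black seal ring visible on its upper face. Origin on the axis at the underside, z up. Any yaw.
- stub_axle: Steel stub axle standing on its flange, loose, about 250 g, no bore: round flange 50 mm in diameter and 12 mm thick, with a solid 22 mm stub rising from its middle to 50 mm overall height. Origin on the axis at the underside of the flange, z up. Any yaw.
- carrier: Parts carrier, fixed: grey round base, diameter 80 mm, height 12 mm, with a dark upright steel post of 12 mm diameter in its middle, cylindrical up to 78 mm above the bench, then tapering to a 3.6 mm nose at 92 mm. Origin on the post's axis at bench level, z up. Threaded on in order, the undersides of gear, spacer and bearing lie 12, 36 and 62 mm above the bench.
- housing: Cast aluminium gearbox housing half, fixed, lying flat: plate 110 mm (its x) by 96 mm (its y), 22 mm high, a round lug at each corner. A round pocket of 58 mm diameter, 10 mm deep, opens upwards in its middle; the pocket's floor is 12 mm above the bench, with a dark 40 mm disc in its centre. Origin on the pocket's axis at bench level, z up.
- motor: Green motor can standing upright, loose, not to be shifted: 80 mm in diameter, 110 mm high, with a 94 mm collar 40 to 48 mm up. It stands at the right-hand side (-y) of the paper sheet. Origin at the centre of its underside, z up.
- hammer: Hammer lying roughly along x, loose, 280 mm long, handle towards the robot, not to be shifted. It lies at the left-hand side (+y) of the paper sheet. Origin at bench level near the middle of its length.
Not all that is in view belongs to the job. Several things have the shape of the spacer; the one meant has the colours described above.

How it is judged (in metres and radians):
On the way, in this order (a step that is already met when the one before it is completed fails the run):
1. the gear is threaded fully down on the carrier's post, hub upwards, and let go (horizontal distance between gear and carrier below 0.006 m and z of gear in the frame of carrier between 0.008 and 0.016 m and angle between gear's own z axis and vertical below 0.08 rad and contact force between gear and the fingers below 0.05 N), for 0.2 s.
2. the spacer is threaded on and rests on the gear, let go (horizontal distance between each of gear, spacer and carrier below 0.006 m and z of gear in the frame of carrier between 0.008 and 0.016 m and angle between each of gear, spacer's own z axis and vertical below 0.08 rad and z of spacer in the frame of carrier between 0.032 and 0.04 m and contact force between spacer and the fingers below 0.05 N), for 0.2 s.
3. the bearing is threaded on and rests on the spacer, let go (horizontal distance between each of gear, spacer, bearing and carrier below 0.006 m and z of gear in the frame of carrier between 0.008 and 0.016 m and angle between each of gear, spacer, bearing's own z axis and vertical below 0.08 rad and z of spacer in the frame of carrier between 0.032 and 0.04 m and z of bearing in the frame of carrier between 0.058 and 0.066 m and contact force between bearing and the fingers below 0.05 N), for 0.2 s.
At the end, for the whole second after the job is handed in: Gear, spacer, bearing on the post in this order from below: undersides 12, 36, 62 mm (4 mm either way) above the bench, axes within 6 mm of the post's; stub axle in the pocket: underside 12 mm (4 mm either way) up, axis within 7 mm; all upright within 0.08 rad, released, at rest (horizontal distance between each of gear, spacer, bearing and carrier below 0.006 m and z of gear in the frame of carrier between 0.008 and 0.016 m and angle between each of gear, spacer, bearing, stub_axle's own z axis and vertical below 0.08 rad and z of spacer in the frame of carrier between 0.032 and 0.04 m and z of bearing in the frame of carrier between 0.058 and 0.066 m and horizontal distance between stub_axle and housing below 0.007 m and z of stub_axle in the frame of housing between 0.008 and 0.016 m and linear speed of each of gear, spacer, bearing, stub_axle below 0.02 m/s and angular speed of each of gear, spacer, bearing, stub_axle below 0.3 rad/s); the robot touches nothing.
It fails at once if a part is dropped onto its place (moves faster than 0.5 m/s within 12 mm of the post's axis and less than 90 mm up, or within 30 mm of the pocket's axis) ((linear speed of gear above 0.5 m/s and horizontal distance between gear and carrier below 0.012 m and z of gear in the frame of carrier below 0.09 m) or (linear speed of spacer above 0.5 m/s and horizontal distance between spacer and carrier below 0.012 m and z of spacer in the frame of carrier below 0.09 m) or (linear speed of bearing above 0.5 m/s and horizontal distance between bearing and carrier below 0.012 m and z of bearing in the frame of carrier below 0.09 m) or (linear speed of stub_axle above 0.5 m/s and horizontal distance between stub_axle and housing below 0.03 m and z of stub_axle in the frame of housing below 0.09 m)).
It fails at once if the motor or the hammer is shifted by more than 30 mm (distance of any of motor, hammer from where it was at the start of the episode above 0.03 m).
It also fails if it takes over 120 s, if anything falls off the work surface, if the arm or the gripper's body presses on something with over 40 N, if the wrist force passes 120 N, or if a joint passes its speed limit or range.

ROBOT

A 6-joint arm with a two-finger parallel gripper is mounted at the origin on the work surface. World frame = base frame: x ahead of the robot, y to its left, z up, the work surface at z = 0. Lengths are in mm, angles in rad, forces in N, time in s.
With the tool pointing down it reaches from about 350 to 875 mm from the base axis. Payload 15.5 kg.
Tool frame: the origin (TCP) lies midway between the tips of the shut fingers; the grasp point (between the pads) lies 19 mm behind it (grip_depth is the distance from the TCP to the grasp point, in mm); z points along the fingers, y is the line along which they close (so a half turn about z gives the same grasp; the last joint's range is limited). The gripper opens to 85 mm and grips with 20 to 120 N. Pads are 22 mm wide; open, the fingers measure 114 mm over their backs; the gripper's body (76 mm by 85 mm) begins 54 mm behind the grasp point. The pads swing forward as they close: fully open they stand 13 mm farther back than shut.
Start: joints at [1.147, 0.494, 1.345, -0, 1.302, -0.096], TCP at [201.221, 591.723, 231.277] pointing down, gripper open.
Joint ranges: [-2.91, 2.91], [-0.82, 2.16], [0.22, 2.67], [-1.22, 4.37], [0.12, 2.79], [-3.08, 3.08]. Speed limits (rad/s): [1.89, 1.89, 2.57, 3.01, 3.01, 3.01].

INTERFACE

Orientations are given as a unit quaternion [x, y, z, w].
In Python, from workcell import * gives the robot as it stands.
- The arm moves only by the tool apply_moves, never from a script. Its argument "targets" is a list of rows, each a list of 3 entries, a list of its own where there are three numbers: the closure, from 0 (fully open) to 1 (shut), then the shift along the tool's x, y, z in units of 0.25 m (1.0 is 0.25 m), then the turn, a rotation vector about the tool's x, y, z in units of 180 degrees (1.0 is 180 degrees). In form: [[claw, [tx, ty, tz], [wx, wy, wz]], ...]. A call has 1 to 12 rows; each row shifts and turns the commanded pose from where the row before left it, along the tool's axes as they then stand; what a row does not reach is not made up. A row lasts 1/8 s, in which the tool goes at most 62.5 mm and 10.7 degrees, less where a joint would pass 70% of its speed; a pose out of reach is approached as far as the arm can. A call with a number of a shift or a turn outside -1 to 1 is refused whole. A call with a gripper value outside its range is refused whole. The fingers move at their own pace and stop on an object; "squeeze" is the grip in N (left out, the last holds). Time passes only in rows, so rows that do not move let the fingers close. It gives the time, the measured TCP pose, the force, the opening and the grip force at its end, in the units of the state.
- observe(): the state, without advancing time (a new reading comes with each control period).
- read_camera(name): name is "scene" or "top"; returns (picture, depth): 420x560x3 uint8, blue, green, red; 420x560 float32, mm along the optical axis (not along the pixel's ray), 0 where there is no reading.
- get_calibration(name): a dict with "intrinsics" (3x3 intrinsics, pixels), "extrinsics" (4x4, takes a point from camera to world coordinates). Camera axes: x right, y up, looking along -z (the intrinsics and any distortion apply to the point x, -y, -z); pixel columns grow to the right and rows downward; lengths in mm; the calibration is good to about 2 mm. A picture is of the moment at which its call begins. get_calibration takes no time and is no camera call.
- job_done(): hands the job in; it is judged then, once.
The state is a dict: "clock": time; "joints": joint angles; "joint_vel": joint speeds; "tau": joint torques, N m; "eef_pos": TCP position; "tcp_rot": TCP orientation; "ft_force": force on the tool from outside, world axes, zero at the start; "torque": the same for the moment, N m; "width": opening from 0.0 (shut) to 1.0 (fully open); "grasp_force": force on a finger pad.
Only numpy, scipy, OpenCV 4.12 (cv2) and the standard library are available. Lean on these libraries where they do the work, as an engineer would, in place of code of your own. Each camera call takes 0.05 s, during which the arm holds its last target. There are 200 camera calls.

## Working session

There is one attempt and no reset: what is moved stays moved. The work goes in short steps, Python scripts to look and compute and a tool call to move; the robot and the scene stay as the last step left them, time stands still between calls to the robot, and variables do not carry over. Pictures are saved under pics/ and viewed, at most 14 in all, crops included, and the job is handed in when it is done.

Besides the shell and the picture viewer there is one more tool, called after ">>>" in YAML: its name, and indented under it one key for each argument. apply_moves: Moves the arm, as the interface text tells. Its arguments: {"type":"object","properties":{"targets":{"type":"array","items":{"type":"array"}},"squeeze":{"type":"number"}},"required":["targets"]}

```bash
ls; mkdir -p pics; python3 - <<'E'
from workcell import *
import cv2,numpy as np
s=observe();print(s)
for n in("scene","top"):
    p,d=read_camera(n);np.savez(f'{n}.npz',p=p,d=d);cv2.imwrite(f'pics/{n}0.png',p)
    c=get_calibration(n);print(n,np.round(c['intrinsics'],1).tolist(),np.round(c['extrinsics'],4).tolist(),[k for k in c])
E
```

```text
pics
{'clock': 0.0, 'joints': array([ 1.14750467e+00,  4.94201468e-01,  1.34612962e+00, -1.28956114e-05,
        1.30249755e+00, -9.54990044e-02]), 'joint_vel': array([-0.00019968,  0.00059147,  0.00186522, -0.00021622,  0.00064964,
        0.00020147]), 'tau': array([-5.00922877e-03, -8.82159734e+01, -3.83870065e+01, -5.86221413e-04,
        1.01634872e-02, -3.15386194e-05]), 'eef_pos': array([201.07341456, 591.39304531, 230.68939497]), 'tcp_rot': array([ 1.63161828e-01,  9.86599126e-01, -5.98914196e-04, -1.52505147e-04]), 'ft_force': array([ 0.26283487,  0.57341319, -0.14184259]), 'torque': array([ 0.00950725, -0.00300429,  0.03053269]), 'grasp_force': 0.0, 'width': 1.0024937361591506}
scene [[384.3, 0.0, 274.9], [0.0, 384.3, 211.3], [0.0, 0.0, 1.0]] [[0.5956, -0.4512, 0.6646, 1191.9471], [0.8029, 0.3582, -0.4764, -483.1536], [-0.0231, 0.8174, 0.5756, 612.3402], [0.0, 0.0, 0.0, 1.0]] ['intrinsics', 'extrinsics']
top [[401.1, 0.0, 286.9], [0.0, 401.1, 209.5], [0.0, 0.0, 1.0]] [[0.0131, 0.9841, -0.1773, 336.0257], [-0.9998, 0.0106, -0.0148, -28.1087], [-0.0127, 0.1775, 0.984, 1056.7401], [0.0, 0.0, 0.0, 1.0]] ['intrinsics', 'extrinsics']
```

View pics/scene0.png

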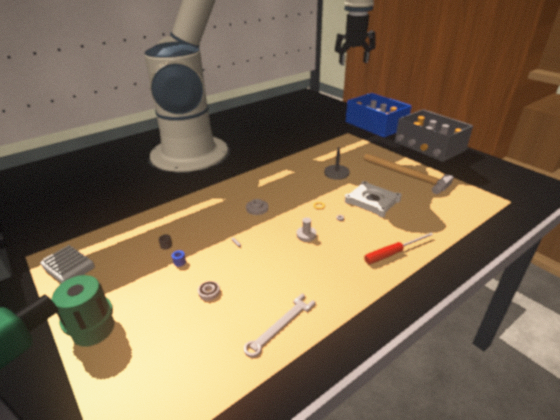

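View pics/top0.png

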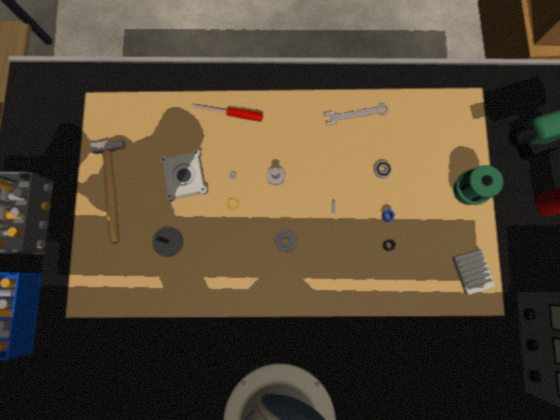

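The scene view shows the gear (257,206), stub axle (307,231), bearing (208,290), dark spacer (165,241), blue decoy (179,258), carrier (337,172) and housing (373,198). In the top view they are gear (286,240), stub (276,175), bearing (382,169), spacer (389,245), blue decoy (388,215), carrier (168,241) and housing (184,174).

```bash
cat > h.py <<'E'
import numpy as np,cv2
from workcell import *
def cloud(n,p=None,d=None):
    if d is None: p,d=read_camera(n)
    c=get_calibration(n);K=np.array(c['intrinsics']);T=np.array(c['extrinsics'])
    v,u=np.mgrid[:d.shape[0],:d.shape[1]]
    P=np.stack([(u-K[0,2])/K[0,0]*d,-(v-K[1,2])/K[1,1]*d,-d],-1)@T[:3,:3].T+T[:3,3]
    P[d==0]=np.nan
    return p,P
def proj(n,X):
    c=get_calibration(n);K=np.array(c['intrinsics']);T=np.array(c['extrinsics'])
    q=(np.atleast_2d(X)-T[:3,3])@T[:3,:3];return np.stack([K[0,2]+K[0,0]*q[:,0]/-q[:,2],K[1,2]-K[1,1]*q[:,1]/-q[:,2]],-1)
def tri(px):  # {cam:(u,v)} -> point, gap between rays
    A=np.zeros((3,3));b=np.zeros(3);R=[]
    for n,(u,v) in px.items():
        c=get_calibration(n);K=np.array(c['intrinsics']);T=np.array(c['extrinsics'])
        r=T[:3,:3]@np.array([(u-K[0,2])/K[0,0],-(v-K[1,2])/K[1,1],-1]);r/=np.linalg.norm(r)
        M=np.eye(3)-np.outer(r,r);A+=M;b+=M@T[:3,3];R.append((M,T[:3,3]))
    X=np.linalg.solve(A,b);return X,[np.linalg.norm(M@(X-o)) for M,o in R]
E
python3 - <<'E'
from h import *
np.set_printoptions(precision=1,suppress=True)
L={'gear':((286,240),(257,206)),'spacer':((389,245),(165,241)),'bearing':((382,169),(208,290)),'stub':((276,175),(307,231)),'carrier':((168,241),(337,172)),'housing':((184,174),(373,198))}
C={}
for n in('top','scene'):
    z=np.load(n+'.npz');C[n]=(z['p'],cloud(n,z['p'],z['d'])[1])
for k,(a,b) in L.items():
    X,g=tri({'top':a,'scene':b});print(k,'tri',X,g)
    for n,(u,v) in(('top',a),('scene',b)):
        P=C[n][1];r=32
        Q=P[v-r:v+r,u-r:u+r].reshape(-1,3);Q=Q[~np.isnan(Q[:,0])]
        c=P[v,u];m=np.hypot(*(Q[:,:2]-X[:2]).T)<50
        Q=Q[m];print('  ',n,c,'bench',np.percentile(Q[:,2],[2,10,25,50,90,98,100]),end=' ')
        h=Q[Q[:,2]>np.percentile(Q[:,2],20)+6];print(len(h),h.mean(0) if len(h) else '',(h.min(0)+h.max(0))/2 if len(h) else '')
E
python3 - <<'E'
import cv2,numpy as np
a=cv2.imread('pics/top0.png');b=cv2.imread('pics/scene0.png')
t=[(a,286,240),(a,389,235),(a,382,169),(a,276,175),(a,168,241),(a,184,174),(b,257,206),(b,170,248),(b,208,290),(b,307,231),(b,337,165),(b,373,198)]
R=[cv2.resize(i[y-25:y+25,x-25:x+25],(200,200),interpolation=cv2.INTER_CUBIC) for i,x,y in t]
cv2.imwrite('pics/crops.png',np.vstack([np.hstack([R[0],R[1],R[2],R[3]]),np.hstack([R[4],R[5],R[6],R[7]]),np.hstack(R[8:])]))
E
```

```text
gear tri [444.2  -9.7  10. ] [np.float64(1.5609947590547164), np.float64(1.5609947590547617)]
   top [444.4 -10.9  -0.1] bench [-2.6 -1.2  0.   2.  16.  25.5 29.5] 376 [441.2  -9.   15.2] [435.6 -13.7  17.7]
   scene [458.  -16.7  20.6] bench [-1.9 -0.8  0.1  2.  21.4 24.3 26.7] 245 [450.  -13.8  15. ] [443.7 -10.7  16.3]
spacer tri [ 433.7 -276.9   13.9] [np.float64(1.4726093009356054), np.float64(1.4726093009357015)]
   top [ 434.1 -280.8    3.4] bench [-3.3 -1.6 -0.3  1.1  5.2 26.5 30.9] 111 [ 433.8 -276.8   21.1] [ 433.1 -288.3   18.2]
   scene [ 451.8 -280.4   27.5] bench [-2.  -1.  -0.4  0.5 19.8 25.8 28.4] 149 [ 439.6 -278.4   18.7] [ 436.7 -277.3   17. ]
bearing tri [ 638.8 -267.6    7.5] [np.float64(0.02409789412210245), np.float64(0.024097894122078606)]
   top [ 642.1 -270.2   -4. ] bench [-2.9 -1.5  0.   1.6 14.5 17.1 20.2] 226 [ 637.1 -265.9   13.7] [ 641.9 -254.8   13. ]
   scene [ 631.7 -264.9   -0.1] bench [-1.7 -1.  -0.3  0.7 13.6 15.2 16.3] 309 [ 642.3 -268.8   12.6] [ 638.9 -268.3   11. ]
stub tri [619.4  20.8  14.3] [np.float64(3.2563545968830656), np.float64(3.256
[... 198 characters left out ...]
.9] 300 [624.4  16.2  22.8] [619.9  20.9  29. ]
carrier tri [438.8 301.9   5.1] [np.float64(2.0448970961714448), np.float64(2.0448970961715265)]
   top [436.4 296.2  17.9] bench [-2.5 -0.5  1.9 10.5 14.4 69.5 92.3] 714 [436.3 300.7  15.7] [437.3 301.7  50. ]
   scene [446.6 296.6  11.1] bench [-1.2  0.3  3.3 11.2 46.1 80.3 92.2] 328 [441.7 297.6  22. ] [436.7 302.1  49.9]
housing tri [619.1 267.4  12.7] [np.float64(1.241587019214827), np.float64(1.2415870192149119)]
   top [618.4 266.5  12.3] bench [ 6.  10.9 13.3 20.6 24.  25.8 28.4] 664 [621.  268.1  22.3] [619.4 268.9  23.5]
   scene [621.5 266.2  14.9] bench [ 2.1 10.8 12.8 20.6 22.9 24.  25.3] 377 [621.7 267.   21.7] [618.9 267.8  21.7]
```

View pics/crops.png

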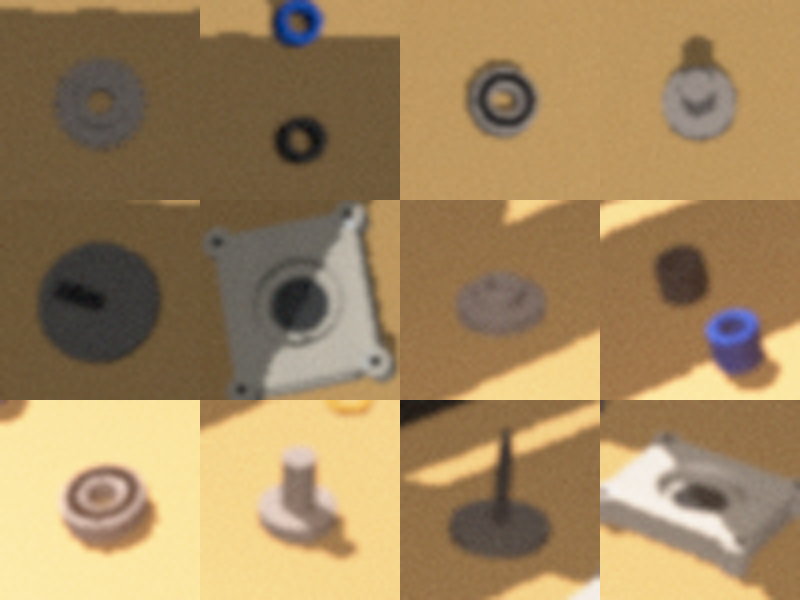

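```bash
python3 - <<'E'
from h import *
from scipy.optimize import least_squares
np.set_printoptions(precision=1,suppress=True)
B={'gear':(444,-10,19,30,17,26),'gearD':(444,-10,7,17,31,45),'spacer':(435,-277,21,31,15,24),'bearing':(639,-267,9,19,23.5,34),'stub':(619,19,45,56,11,22),'stubF':(619,19,7,18,25,36),'carrier':(437,301,7,18,40,50)}
for n in('top','scene'):
    z=np.load(n+'.npz');p,P=cloud(n,z['p'],z['d']);Q=P[~np.isnan(P[...,0])]
    for k,(x,y,a,b,R,r) in B.items():
        c=np.array([x,y],float)
        for _ in range(5):
            s=Q[(Q[:,2]>a)&(Q[:,2]<b)&(np.hypot(Q[:,0]-c[0],Q[:,1]-c[1])<r)]
            e=np.array([[np.percentile(s[:,0]*np.cos(t)+s[:,1]*np.sin(t),98.5) for t in np.arange(0,2*np.pi,.3)]]).ravel()
            t=np.arange(0,2*np.pi,.3)
            f=least_squares(lambda q:q[0]*np.cos(t)+q[1]*np.sin(t)+q[2]-e,[*c,R],loss='soft_l1').x;c=f[:2]
        print(n,k,len(s),'mean',s.mean(0),'fit',f)
    s=Q[(Q[:,2]>30)&(Q[:,2]<95)&(np.hypot(Q[:,0]-437,Q[:,1]-301)<25)]
    o=np.argsort(s[:,2]);s=s[o]
    print(n,'post',len(s),[q.mean(0) for q in np.array_split(s,3)])
    # pocket floor
    s=Q[(Q[:,2]>8)&(Q[:,2]<16)&(np.hypot(Q[:,0]-619,Q[:,1]-268)<38)];print(n,'pocket',len(s),s.mean(0),np.percentile(s[:,:2],[3,97],axis=0).mean(0))
    # plate
    s=Q[(Q[:,2]>18)&(Q[:,2]<27)&(np.hypot(Q[:,0]-619,Q[:,1]-268)<90)]
    print('plate',cv2.minAreaRect(s[:,:2].astype(np.float32)))
    # dark disc in colour
    g=p.sum(-1);m=(np.hypot(P[...,0]-619,P[...,1]-268)<26)&(g<g[(np.hypot(P[...,0]-619,P[...,1]-268)<26)].mean())
    print('disc',m.sum(),P[m].mean(0))
E
```

```text
top gear 102 mean [441.9  -8.8  23.9] fit [442.2  -8.9  15.5]
top gearD 264 mean [441.  -9.  12.] fit [441.7  -8.7  28.3]
top spacer 76 mean [ 433.7 -275.6   25.5] fit [ 433.6 -275.7   13.4]
top bearing 209 mean [ 636.9 -267.    14.1] fit [ 637.1 -267.2   21.6]
top stub 56 mean [617.2  21.1  49.9] fit [617.5  21.3   9.7]
top stubF 185 mean [614.8  21.2  11.9] fit [617.7  21.5  23.2]
top carrier 662 mean [436.3 300.7  11.9] fit [436.8 301.9  36.4]
top post 50 [array([435.8, 298.3,  42.8]), array([436.1, 298.3,  69.3]), array([436.2, 300.7,  86.2])]
top pocket 334 [617.4 270.3  12.3] [618.1 270.5]
plate ((615.8580322265625, 268.8388671875), (124.09642791748047, 110.06817626953125), 12.840740203857422)
disc 158 [617.7 270.8  12.4]
scene gear 71 mean [445.2 -10.3  22.8] fit [444.6 -10.3  15.7]
scene gearD 159 mean [452.  -14.8  11.5] fit [445.8 -11.4  28.1]
scene spacer 70 mean [ 437.2 -277.7   24.4] fit [ 436.8 -277.5   13.6]
scene bearing 277 mean [ 641.5 -268.9   13.3] fit [ 640.5 -268.3   21.3]
scene stub 49 mean [621.2  19.2  49.5] fit [620.3  20.    9.7]
scene stubF 164 mean [624.3  15.9  11.8] fit [620.1  19.6  23. ]
scene carrier 252 mean [442.5 297.   11.7] fit [439.  300.1  37.2]
scene post 67 [array([439.3, 298.1,  39.4]), array([440.6, 298.7,  61.1]), array([439.4, 299.8,  80.1])]
scene pocket 152 [610.5 275.   12.3] [611.  273.5]
plate ((616.566650390625, 267.6756591796875), (123.678466796875, 114.2894287109375), 13.567526817321777)
disc 63 [616.  275.5  12.3]
```

>>> apply_moves:
  targets:
    - [0.2, [0, 0, 0], [0, 0, -0.052]]
    - [0.2, [0, 0, 0], [0, 0, -0.052]]
    - [0.2, [-0.08, -0.2, 0.032], [0, 0, 0]]
    - [0.2, [-0.08, -0.2, 0.032], [0, 0, 0]]
    - [0.2, [-0.08, -0.2, 0.032], [0, 0, 0]]
    - [0.2, [-0.08, -0.2, 0.032], [0, 0, 0]]
    - [0.2, [-0.08, -0.2, 0.032], [0, 0, 0]]
    - [0.2, [-0.08, -0.2, 0.032], [0, 0, 0]]
    - [0.2, [-0.08, -0.2, 0.032], [0, 0, 0]]
    - [0.2, [-0.08, -0.2, 0.032], [0, 0, 0]]
    - [0.2, [-0.08, -0.2, 0.032], [0, 0, 0]]
    - [0.2, [-0.08, -0.2, 0.032], [0, 0, 0]]
  squeeze: 40

```text
clock: 1.6
eef_pos: [401.1, 89.8, 151.1]
tcp_rot: [0.001, 1.0, 0.0, 0.0]
ft_force: [0.5, -0.3, -0.7]
width: 0.799
grasp_force: 0.0
```

>>> apply_moves:
  targets:
    - [0.2, [-0.056, -0.132, 0], [0, 0, 0]]
    - [0.2, [-0.056, -0.132, 0], [0, 0, 0]]
    - [0.2, [-0.056, -0.132, 0], [0, 0, 0]]
    - [0.2, [0, 0, 0.12], [0, 0, 0]]
    - [0.2, [0, 0, 0.12], [0, 0, 0]]
    - [0.2, [0, 0, 0.12], [0, 0, 0]]
    - [0.2, [0, 0, 0], [0, 0, 0]]

```text
clock: 2.48
eef_pos: [441.3, -7.4, 60.0]
tcp_rot: [0.001, 1.0, 0.0, -0.002]
ft_force: [0.7, -0.1, 0.9]
width: 0.797
grasp_force: 0.0
```

```bash
python3 - <<'E'
from h import *
print(observe()['eef_pos'])
a=read_camera('scene')[0]; x,y=[int(t) for t in proj('scene',[[443,-10,40]])[0]]
b=read_camera('top')[0]; u,v=[int(t) for t in proj('top',[[443,-10,40]])[0]]
f=lambda i,x,y:cv2.resize(i[y-35:y+35,x-35:x+35],(400,400),interpolation=cv2.INTER_CUBIC)
cv2.imwrite('pics/g1.png',np.hstack([f(a,x,y),f(b,u,v)]))
E
```

```text
[441.32760955  -7.38119486  59.98091392]
```

View pics/g1.png

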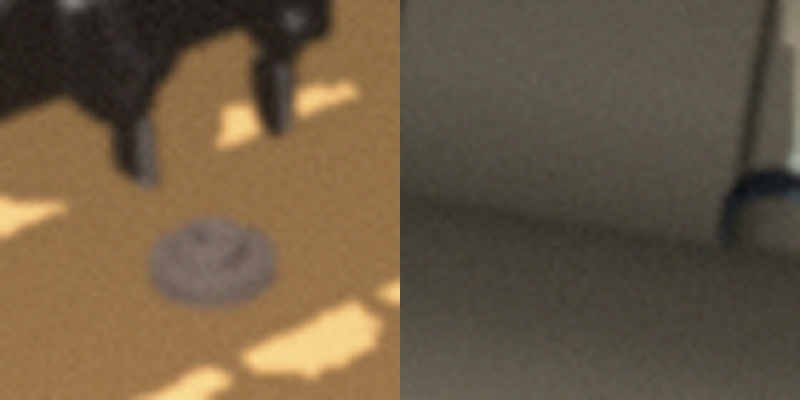

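The scene crop shows the fingertips at crop pixels (147,183) and (280,130), standing over the gear at (212,262). The top view is blocked by the arm.

```bash
python3 - <<'E'
from h import *
c=proj('scene',[[443,-10,40]])[0].astype(int)
X=[[441.3,-7.4,z] for z in(60,64,67,70)]
print('tcp in crop',(proj('scene',X)-c)*400/70+200)
print('gear hub top,', (proj('scene',[[443.4,-9.6,24],[444.6,-10.3,24]])-c)*400/70+200)
print('fingers',(proj('scene',[[441.3,-7.4+s*34,67] for s in(-1,1)])-c)*400/70+200)
E
```

```text
tcp in crop [[203.50943292 166.28284859]
 [203.07069204 159.1181066 ]
 [202.74036082 153.72371997]
 [202.4089302  148.3113799 ]]
gear hub top, [[206.06149958 232.8263744 ]
 [206.26295994 234.40830082]]
fingers [[142.39179518 177.74640267]
 [261.23677305 130.43831566]]
```

>>> apply_moves:
  targets:
    - [0.2, [-0.008, -0.008, 0.06], [0, 0, 0]]
    - [0.2, [0, 0, 0.06], [0, 0, 0]]
    - [0.2, [0, 0, 0.04], [0, 0, 0]]
    - [0.2, [0, 0, 0.024], [0, 0, 0]]
    - [0.2, [0, 0, 0], [0, 0, 0]]

```text
clock: 3.2
eef_pos: [444.6, -9.5, 15.4]
tcp_rot: [0.001, 1.0, 0.0, -0.0]
ft_force: [-0.5, -0.6, 0.0]
width: 0.799
grasp_force: 0.0
```

>>> apply_moves:
  targets:
    - [0.2, [0.004, 0, 0.004], [0, 0, 0]]
    - [0.6, [0, 0, 0], [0, 0, 0]]
    - [0.8, [0, 0, 0], [0, 0, 0]]
    - [0.8, [0, 0, 0], [0, 0, 0]]
    - [0.8, [0, 0, 0], [0, 0, 0]]
    - [0.8, [0, 0, 0], [0, 0, 0]]

```text
clock: 3.95
eef_pos: [443.7, -9.5, 14.8]
tcp_rot: [0.0, 1.0, -0.0, 0.0]
ft_force: [-1.9, 0.5, 13.2]
width: 0.378
grasp_force: 38.4
```

>>> apply_moves:
  targets:
    - [0.8, [0, 0, -0.04], [0, 0, 0]]
    - [0.8, [0, 0, -0.12], [0, 0, 0]]
    - [0.8, [0, 0, -0.15], [0, 0, 0]]
    - [0.8, [0, 0, -0.15], [0, 0, 0]]
    - [0.8, [0, 0, 0], [0, 0, 0]]

```text
clock: 4.58
eef_pos: [444.8, -9.7, 131.7]
tcp_rot: [0.0, 1.0, -0.0, 0.002]
ft_force: [-0.5, -0.0, -2.0]
width: 0.373
grasp_force: 40.1
```

>>> apply_moves:
  targets:
    - [0.8, [0.004, 0.15, 0], [0, 0, 0]]
    - [0.8, [0.004, 0.18, 0], [0, 0, 0]]
    - [0.8, [0.004, 0.18, 0], [0, 0, 0]]
    - [0.8, [0.004, 0.18, 0], [0, 0, 0]]
    - [0.8, [0.004, 0.18, 0], [0, 0, 0]]
    - [0.8, [0.004, 0.18, 0], [0, 0, 0]]
    - [0.8, [0, 0.12, 0], [0, 0, 0]]
    - [0.8, [0, 0.07, 0], [0, 0, 0]]
    - [0.8, [0, 0, 0], [0, 0, 0]]
    - [0.8, [0, 0, 0], [0, 0, 0]]

```text
clock: 5.82
eef_pos: [437.7, 299.5, 129.0]
tcp_rot: [0.001, 1.0, -0.0, -0.0]
ft_force: [-0.1, -0.5, -2.8]
width: 0.377
grasp_force: 40.2
```

```bash
python3 - <<'E'
from h import *
print(observe()['eef_pos'])
a,P=cloud('scene'); c=proj('scene',[[438,301,105]])[0].astype(int);x,y=c
f=lambda i,x,y:cv2.resize(i[y-35:y+35,x-35:x+35],(560,560),interpolation=cv2.INTER_CUBIC)
cv2.imwrite('pics/g2.png',f(a,x,y))
np.set_printoptions(precision=1,suppress=True)
print('disc z108..116 target centre at crop',(proj('scene',[[438,301,118],[438,301,92],[438,301,30]])-c)*8+280)
Q=P[~np.isnan(P[...,0])];s=Q[(np.hypot(Q[:,0]-438,Q[:,1]-301)<45)&(Q[:,2]>110)&(Q[:,2]<135)]
print(len(s),np.percentile(s,[2,50,98],axis=0))
E
```

```text
[437.71228525 299.48391239 128.98085868]
disc z108..116 target centre at crop [[284.3 251. ]
 [279.4 314. ]
 [268.2 457.9]]
171 [[415.5 268.  114.9]
 [451.4 285.5 125.1]
 [467.  321.4 134.4]]
```

View pics/g2.png

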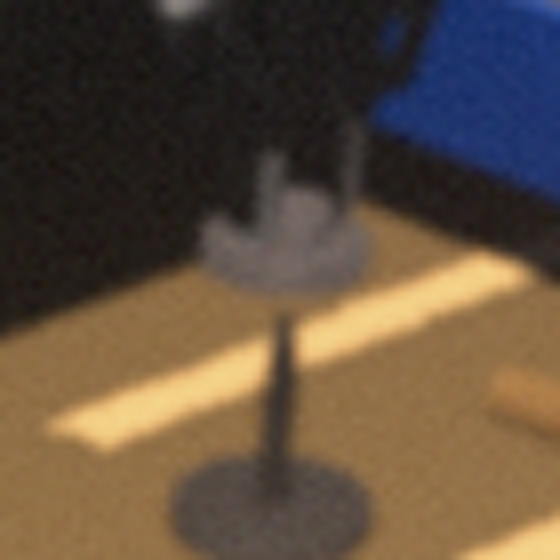

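The post nose is at (284,314). The gear disc spans columns 203–372, centred at about 287, so it is over the post to within about 1 mm sideways.

>>> apply_moves:
  targets:
    - [0.8, [0, 0.003, 0.04], [0, 0, 0]]
    - [0.8, [0, 0, 0.04], [0, 0, 0]]
    - [0.8, [0, 0, 0.016], [0, 0, 0]]
    - [0.8, [0, 0, 0.016], [0, 0, 0]]
    - [0.8, [0, 0, 0.016], [0, 0, 0]]
    - [0.8, [0, 0, 0], [0, 0, 0]]

```text
clock: 6.62
eef_pos: [437.8, 301.2, 97.1]
tcp_rot: [0.0, 1.0, -0.0, -0.0]
ft_force: [-0.4, -0.1, -1.8]
width: 0.379
grasp_force: 40.2
```

>>> apply_moves:
  targets:
    - [0.8, [0, 0, 0.02], [0, 0, 0]]
    - [0.8, [0, 0, 0.02], [0, 0, 0]]
    - [0.8, [0, 0, 0.02], [0, 0, 0]]
    - [0.8, [0, 0, 0], [0, 0, 0]]

```text
clock: 7.12
eef_pos: [437.7, 301.1, 81.8]
tcp_rot: [0.001, 1.0, -0.0, -0.0]
ft_force: [-0.1, -0.3, -1.9]
width: 0.377
grasp_force: 40.2
```

>>> apply_moves:
  targets:
    - [0.8, [0, 0, 0.04], [0, 0, 0]]
    - [0.8, [0, 0, 0.04], [0, 0, 0]]
    - [0.8, [0, 0, 0.04], [0, 0, 0]]
    - [0.8, [0, 0, 0.04], [0, 0, 0]]
    - [0.8, [0, 0, 0.03], [0, 0, 0]]
    - [0.8, [0, 0, 0.016], [0, 0, 0]]
    - [0.8, [0, 0, 0], [0, 0, 0]]
    - [0.8, [0, 0, 0], [0, 0, 0]]

```text
clock: 8.12
eef_pos: [438.1, 301.3, 31.0]
tcp_rot: [0.001, 1.0, 0.0, 0.0]
ft_force: [-0.5, -0.1, -1.8]
width: 0.375
grasp_force: 40.2
```

>>> apply_moves:
  targets:
    - [0.8, [0, 0, 0.008], [0, 0, 0]]
    - [0.8, [0, 0, 0.006], [0, 0, 0]]
    - [0.8, [0, 0, 0.004], [0, 0, 0]]
    - [0.8, [0, 0, 0], [0, 0, 0]]

```text
clock: 8.62
eef_pos: [438.0, 301.2, 26.8]
tcp_rot: [0.001, 1.0, 0.0, 0.0]
ft_force: [-2.7, -2.0, 12.8]
width: 0.374
grasp_force: 41.5
```

>>> apply_moves:
  targets:
    - [0.5, [0, 0, 0], [0, 0, 0]]
    - [0.4, [0, 0, 0], [0, 0, 0]]
    - [0.4, [0, 0, 0], [0, 0, 0]]
    - [0.4, [0, 0, -0.04], [0, 0, 0]]
    - [0.4, [0, 0, -0.12], [0, 0, 0]]
    - [0.4, [0, 0, -0.16], [0, 0, 0]]
    - [0.4, [0, 0, -0.16], [0, 0, 0]]
    - [0.4, [0, -0.1, 0], [0, 0, 0]]
    - [0.4, [0, -0.2, 0], [0, 0, 0]]
    - [0.4, [0, -0.2, 0], [0, 0, 0]]
    - [0.4, [0, 0, 0], [0, 0, 0]]

```text
clock: 10.0
eef_pos: [437.5, 173.7, 146.9]
tcp_rot: [0.002, 1.0, -0.0, -0.0]
ft_force: [0.2, -0.3, -0.1]
width: 0.599
grasp_force: 0.0
```

```bash
python3 - <<'E'
from h import *
print(observe()['eef_pos'])
np.set_printoptions(precision=1,suppress=True)
I=[]
for n in('scene','top'):
    p,P=cloud(n);c=proj(n,[[438,301,30]])[0].astype(int);x,y=c
    I.append(cv2.resize(p[y-30:y+30,x-30:x+30],(400,400),interpolation=cv2.INTER_CUBIC))
    Q=P[~np.isnan(P[...,0])];r=np.hypot(Q[:,0]-438,Q[:,1]-301)
    for a,b,k in((32,41,20),(20,29,36),(50,95,20)):
        s=Q[(Q[:,2]>a)&(Q[:,2]<b)&(r<k)];print(n,a,len(s),s.mean(0),np.percentile(s[:,:2],[3,97],axis=0).mean(0))
cv2.imwrite('pics/g3.png',np.hstack(I))
E
```

```text
[437.48494715 173.72462764 146.91131904]
scene 32 46 [440.6 297.4  35.6] [439.8 299.4]
scene 20 111 [444.2 294.4  23.7] [438.5 299.7]
scene 50 44 [439.7 299.4  70.4] [439.1 300.5]<stdin>:10: RuntimeWarning: Mean of empty slice.
  ret = um.true_divide(
Traceback (most recent call last):
IndexError: index -1 is out of bounds for axis 0 with size 0
```

>>> apply_moves:
  targets:
    - [0.4, [0, -0.12, 0], [0, 0, 0]]
    - [0.4, [0, -0.2, 0], [0, 0, 0]]
    - [0.4, [0, -0.2, 0], [0, 0, 0]]
    - [0.4, [0, -0.2, 0], [0, 0, 0]]
    - [0.4, [0, -0.2, 0], [0, 0, 0]]
    - [0.4, [0, -0.2, 0], [0, 0, 0]]
    - [0.4, [0, -0.2, 0], [0, 0, 0]]
    - [0.4, [0, -0.2, 0], [0, 0, 0]]
    - [0.4, [0.008, -0.18, 0.1], [0, 0, 0]]
    - [0.4, [0, -0.1, 0.1], [0, 0, 0]]
    - [0.4, [0, 0, 0.12], [0, 0, 0]]
    - [0.4, [0, 0, 0], [0, 0, 0]]

```text
clock: 11.6
eef_pos: [435.1, -272.6, 64.9]
tcp_rot: [0.0, 1.0, 0.001, -0.001]
ft_force: [-0.1, 0.4, 0.6]
width: 0.598
grasp_force: 0.0
```

>>> apply_moves:
  targets:
    - [0.4, [0, -0.016, 0.04], [0, 0, 0]]
    - [0.4, [0, 0, 0.08], [0, 0, 0]]
    - [0.4, [0, 0, 0.06], [0, 0, 0]]
    - [0.4, [0, 0, 0.032], [0, 0, 0]]
    - [0.4, [0, 0, 0], [0, 0, 0]]
    - [0.4, [0, 0, 0], [0, 0, 0]]

```text
clock: 12.35
eef_pos: [435.5, -277.9, 13.7]
tcp_rot: [0.001, 1.0, -0.0, 0.0]
ft_force: [-0.0, 0.1, 0.9]
width: 0.599
grasp_force: 0.0
```

>>> apply_moves:
  targets:
    - [0.4, [0, 0.004, 0.018], [0, 0, 0]]
    - [0.6, [0, 0, 0], [0, 0, 0]]
    - [0.8, [0, 0, 0], [0, 0, 0]]
    - [0.8, [0, 0, 0], [0, 0, 0]]
    - [0.8, [0, 0, 0], [0, 0, 0]]
    - [0.8, [0, 0, 0], [0, 0, 0]]

```text
clock: 13.1
eef_pos: [435.3, -276.7, 9.0]
tcp_rot: [0.001, 1.0, -0.0, 0.0]
ft_force: [-0.3, 2.0, 6.2]
width: 0.323
grasp_force: 39.5
```

>>> apply_moves:
  targets:
    - [0.8, [0, 0, -0.04], [0, 0, 0]]
    - [0.8, [0, 0, -0.12], [0, 0, 0]]
    - [0.8, [0, 0, -0.16], [0, 0, 0]]
    - [0.8, [0, 0.1, -0.18], [0, 0, 0]]
    - [0.8, [0, 0.2, 0], [0, 0, 0]]
    - [0.8, [0, 0.2, 0], [0, 0, 0]]
    - [0.8, [0, 0.2, 0], [0, 0, 0]]
    - [0.8, [0, 0.2, 0], [0, 0, 0]]
    - [0.8, [0, 0.2, 0], [0, 0, 0]]
    - [0.8, [0, 0.2, 0], [0, 0, 0]]
    - [0.8, [0, 0.1, 0], [0, 0, 0]]
    - [0.8, [0, 0, 0], [0, 0, 0]]

```text
clock: 14.6
eef_pos: [435.5, 74.7, 134.3]
tcp_rot: [-0.001, 1.0, 0.0, 0.0]
ft_force: [-0.2, 0.1, -0.6]
width: 0.325
grasp_force: 39.7
```

>>> apply_moves:
  targets:
    - [0.8, [-0.01, 0.1, 0], [0, 0, 0]]
    - [0.8, [0, 0.2, 0], [0, 0, 0]]
    - [0.8, [0, 0.2, 0], [0, 0, 0]]
    - [0.8, [0, 0.2, 0], [0, 0, 0]]
    - [0.8, [0, 0.14, 0], [0, 0, 0]]
    - [0.8, [0, 0.064, 0], [0, 0, 0]]
    - [0.8, [0, 0, 0], [0, 0, 0]]
    - [0.8, [0, 0, 0], [0, 0, 0]]

```text
clock: 15.6
eef_pos: [438.4, 297.9, 133.8]
tcp_rot: [0.001, 1.0, -0.0, -0.0]
ft_force: [0.2, -0.9, -0.8]
width: 0.325
grasp_force: 39.8
```

```bash
python3 - <<'E'
from h import *
print(observe()['eef_pos'])
a,P=cloud('scene'); c=proj('scene',[[438,301,105]])[0].astype(int);x,y=c
f=lambda i,x,y:cv2.resize(i[y-35:y+35,x-35:x+35],(560,560),interpolation=cv2.INTER_CUBIC)
cv2.imwrite('pics/s2.png',f(a,x,y))
E
```

```text
[438.43530043 297.90480315 133.79662536]
```

View pics/s2.png

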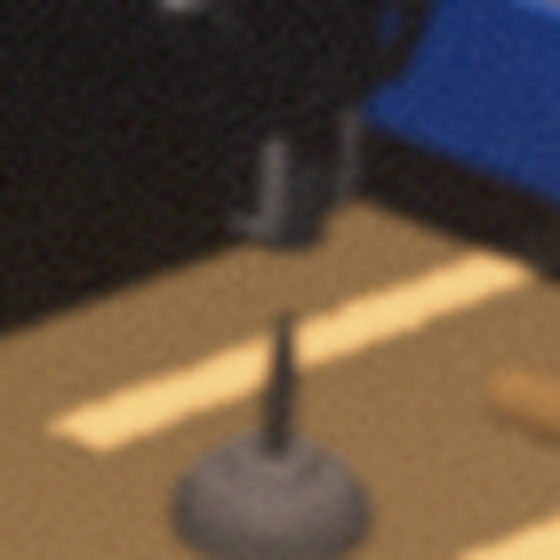

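The spacer is held upright at columns 245–325, above the nose at (284,314). The gear is seated below at (270,500).

>>> apply_moves:
  targets:
    - [0.8, [0, 0.012, 0], [0, 0, 0]]
    - [0.8, [0, 0, 0.06], [0, 0, 0]]
    - [0.8, [0, 0, 0.06], [0, 0, 0]]
    - [0.8, [0, 0, 0.024], [0, 0, 0]]
    - [0.8, [0, 0, 0.016], [0, 0, 0]]
    - [0.8, [0, 0, 0.016], [0, 0, 0]]
    - [0.8, [0, 0, 0.016], [0, 0, 0]]
    - [0.8, [0, 0, 0], [0, 0, 0]]

```text
clock: 16.65
eef_pos: [438.3, 302.2, 85.6]
tcp_rot: [0.001, 1.0, -0.0, -0.0]
ft_force: [0.3, -0.5, -0.3]
width: 0.329
grasp_force: 39.8
```

>>> apply_moves:
  targets:
    - [0.8, [0, -0.003, 0.02], [0, 0, 0]]
    - [0.8, [0, 0, 0.03], [0, 0, 0]]
    - [0.8, [0, 0, 0.04], [0, 0, 0]]
    - [0.8, [0, 0, 0.032], [0, 0, 0]]
    - [0.8, [0, 0, 0.016], [0, 0, 0]]
    - [0.8, [0, 0, 0.004], [0, 0, 0]]
    - [0.8, [0, 0, 0], [0, 0, 0]]

```text
clock: 17.52
eef_pos: [438.5, 301.5, 50.4]
tcp_rot: [0.001, 1.0, 0.0, 0.0]
ft_force: [0.2, -0.5, -1.1]
width: 0.324
grasp_force: 39.8
```

>>> apply_moves:
  targets:
    - [0.8, [0, 0, 0.012], [0, 0, 0]]
    - [0.8, [0, 0, 0.006], [0, 0, 0]]
    - [0.8, [0, 0, 0.004], [0, 0, 0]]
    - [0.8, [0, 0, 0], [0, 0, 0]]

```text
clock: 18.02
eef_pos: [438.4, 301.5, 45.0]
tcp_rot: [0.001, 1.0, 0.0, 0.0]
ft_force: [-0.7, -1.9, 4.9]
width: 0.326
grasp_force: 40.3
```

Contact at the expected height, so I'm releasing it, lifting away and heading for the bearing.

>>> apply_moves:
  targets:
    - [0.5, [0, 0, 0], [0, 0, 0]]
    - [0.4, [0, 0, 0], [0, 0, 0]]
    - [0.4, [0, 0, 0], [0, 0, 0]]
    - [0.4, [0, 0, -0.04], [0, 0, 0]]
    - [0.4, [0, 0, -0.12], [0, 0, 0]]
    - [0.4, [0, 0, -0.16], [0, 0, 0]]
    - [0.3, [0, 0, -0.1], [0, 0, 0]]
    - [0.3, [0, -0.1, 0], [0, 0, 0]]
    - [0.3, [0, -0.2, 0], [0, 0, 0]]
    - [0.3, [-0.04, -0.2, 0], [0, 0, 0]]
    - [0.3, [-0.08, -0.2, 0], [0, 0, 0]]
    - [0.3, [0, 0, 0], [0, 0, 0]]

```text
clock: 19.52
eef_pos: [469.5, 123.6, 150.5]
tcp_rot: [0.003, 1.0, -0.0, 0.001]
ft_force: [-0.0, 0.5, 1.3]
width: 0.698
grasp_force: 0.0
```

```bash
python3 - <<'E'
from h import *
print(observe()['eef_pos'])
np.set_printoptions(precision=1,suppress=True)
p,P=cloud('scene')
Q=P[~np.isnan(P[...,0])];r=np.hypot(Q[:,0]-438,Q[:,1]-301)
for a,b,k in((57,67,17),(32,41,20),(20,29,36),(69,95,20)):
    s=Q[(Q[:,2]>a)&(Q[:,2]<b)&(r<k)];print(a,len(s),s.mean(0) if len(s) else '')
x,y=638.8,-267.7;s=Q[(np.hypot(Q[:,0]-x,Q[:,1]-y)<30)&(Q[:,2]>9)];print('bearing',s.mean(0))
E
```

```text
[469.52936844 123.64352532 150.52419588]
57 37 [441.3 297.   61.2]
32 31 [444.7 292.2  36.3]
20 111 [444.1 293.4  23.8]
69 25 [439.1 299.7  78.7]
bearing [ 641.4 -268.6   13.6]
```

>>> apply_moves:
  targets:
    - [0.25, [-0.06, -0.1, 0], [0, 0, 0]]
    - [0.25, [-0.08, -0.18, 0], [0, 0, 0]]
    - [0.25, [-0.08, -0.18, 0], [0, 0, 0]]
    - [0.25, [-0.08, -0.18, 0], [0, 0, 0]]
    - [0.25, [-0.08, -0.18, 0], [0, 0, 0]]
    - [0.25, [-0.08, -0.18, 0], [0, 0, 0]]
    - [0.25, [-0.08, -0.18, 0], [0, 0, 0]]
    - [0.25, [-0.08, -0.18, 0.08], [0, 0, 0]]
    - [0.25, [-0.05, -0.15, 0.12], [0, 0, 0]]
    - [0.25, [0, -0.05, 0.12], [0, 0, 0]]
    - [0.25, [0, 0, 0], [0, 0, 0]]
    - [0.25, [0, 0, 0], [0, 0, 0]]

```text
clock: 21.08
eef_pos: [635.9, -262.5, 71.1]
tcp_rot: [-0.0, 1.0, -0.0, 0.0]
ft_force: [0.3, 0.3, -0.1]
width: 0.749
grasp_force: 0.0
```

>>> apply_moves:
  targets:
    - [0.25, [-0.012, -0.02, 0], [0, 0, 0]]
    - [0.25, [0, 0, 0.08], [0, 0, 0]]
    - [0.25, [0, 0, 0.07], [0, 0, 0]]
    - [0.25, [0, 0, 0.05], [0, 0, 0]]
    - [0.25, [0, 0, 0.03], [0, 0, 0]]
    - [0.25, [0, 0, 0], [0, 0, 0]]
    - [0.25, [0, 0, 0], [0, 0, 0]]

```text
clock: 21.95
eef_pos: [638.6, -268.9, 12.7]
tcp_rot: [0.001, 1.0, -0.0, 0.0]
ft_force: [0.0, -0.6, -0.2]
width: 0.75
grasp_force: 0.0
```

>>> apply_moves:
  targets:
    - [0.25, [0, 0.004, 0.02], [0, 0, 0]]
    - [0.25, [0, 0, 0.014], [0, 0, 0]]
    - [0.4, [0, 0, 0], [0, 0, 0]]
    - [0.5, [0, 0, 0], [0, 0, 0]]
    - [0.7, [0, 0, 0], [0, 0, 0]]
    - [0.7, [0, 0, 0], [0, 0, 0]]
    - [0.7, [0, 0, 0], [0, 0, 0]]

```text
clock: 22.82
eef_pos: [638.4, -267.8, 4.0]
tcp_rot: [0.001, 1.0, -0.0, 0.0]
ft_force: [-1.0, 0.5, 5.0]
width: 0.521
grasp_force: 41.4
```

>>> apply_moves:
  targets:
    - [0.7, [0, 0, -0.04], [0, 0, 0]]
    - [0.7, [0, 0, -0.12], [0, 0, 0]]
    - [0.7, [0, 0, -0.16], [0, 0, 0]]
    - [0.7, [0.02, 0.08, -0.18], [0, 0, 0]]
    - [0.7, [0.06, 0.16, 0], [0, 0, 0]]
    - [0.7, [0.08, 0.18, 0], [0, 0, 0]]
    - [0.7, [0.08, 0.18, 0], [0, 0, 0]]
    - [0.7, [0.08, 0.18, 0], [0, 0, 0]]
    - [0.7, [0.08, 0.18, 0], [0, 0, 0]]
    - [0.7, [0.08, 0.18, 0], [0, 0, 0]]
    - [0.7, [0.08, 0.18, 0], [0, 0, 0]]
    - [0.7, [0.04, 0.1, 0], [0, 0, 0]]

```text
clock: 24.32
eef_pos: [487.5, 89.2, 129.3]
tcp_rot: [-0.0, 1.0, 0.0, 0.0]
ft_force: [0.9, 0.9, -1.0]
width: 0.517
grasp_force: 41.1
```

>>> apply_moves:
  targets:
    - [0.7, [0.05, 0.15, 0], [0, 0, 0]]
    - [0.7, [0.05, 0.18, 0], [0, 0, 0]]
    - [0.7, [0.05, 0.18, 0], [0, 0, 0]]
    - [0.7, [0.05, 0.16, 0], [0, 0, 0]]
    - [0.7, [0, 0.12, 0], [0, 0, 0]]
    - [0.7, [0, 0.06, 0], [0, 0, 0]]
    - [0.7, [0, 0, 0], [0, 0, 0]]
    - [0.7, [0, 0, 0], [0, 0, 0]]

```text
clock: 25.32
eef_pos: [438.9, 299.0, 128.8]
tcp_rot: [0.001, 1.0, -0.0, -0.0]
ft_force: [-0.5, 0.4, -0.6]
width: 0.521
grasp_force: 41.1
```

```bash
python3 - <<'E'
from h import *
print(observe()['eef_pos'])
a,P=cloud('scene'); c=proj('scene',[[438,301,105]])[0].astype(int);x,y=c
f=lambda i,x,y:cv2.resize(i[y-35:y+35,x-35:x+35],(560,560),interpolation=cv2.INTER_CUBIC)
cv2.imwrite('pics/b2.png',f(a,x,y))
E
```

```text
[438.92958742 299.03388733 128.7886816 ]
```

View pics/b2.png

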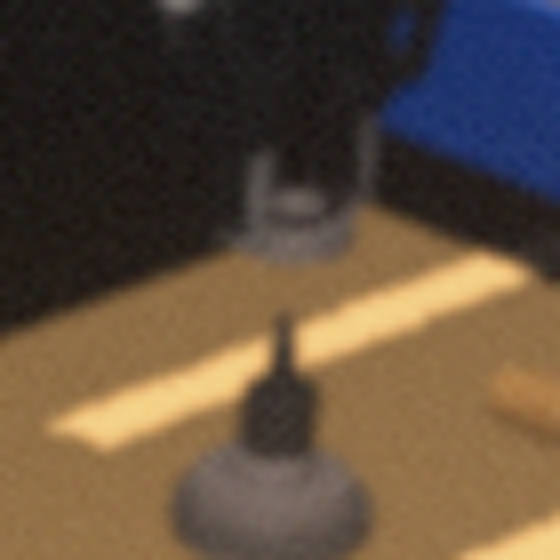

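The bearing spans columns 237–355, centred at about 296, above the nose at (284,314). The spacer is seated at (280,410).

>>> apply_moves:
  targets:
    - [0.7, [0.004, 0.004, 0], [0, 0, 0]]
    - [0.7, [0, 0, 0.05], [0, 0, 0]]
    - [0.7, [0, 0, 0.04], [0, 0, 0]]
    - [0.7, [0, 0, 0.02], [0, 0, 0]]
    - [0.7, [0, 0, 0.016], [0, 0, 0]]
    - [0.7, [0, 0, 0.016], [0, 0, 0]]
    - [0.7, [0, 0, 0.016], [0, 0, 0]]
    - [0.7, [0, 0, 0], [0, 0, 0]]

```text
clock: 26.38
eef_pos: [437.8, 300.9, 89.1]
tcp_rot: [0.001, 1.0, -0.0, -0.0]
ft_force: [-0.2, 0.5, 0.4]
width: 0.517
grasp_force: 41.1
```

>>> apply_moves:
  targets:
    - [0.7, [0, 0, 0.02], [0, 0, 0]]
    - [0.7, [0, 0, 0.02], [0, 0, 0]]
    - [0.7, [0, 0, 0.016], [0, 0, 0]]
    - [0.7, [0, 0, 0.012], [0, 0, 0]]
    - [0.7, [0, 0, 0.004], [0, 0, 0]]
    - [0.7, [0, 0, 0], [0, 0, 0]]
    - [0.7, [0, 0, 0], [0, 0, 0]]

```text
clock: 27.25
eef_pos: [438.0, 301.0, 71.4]
tcp_rot: [0.001, 1.0, 0.0, 0.0]
ft_force: [0.2, 0.8, -1.0]
width: 0.517
grasp_force: 41.1
```

>>> apply_moves:
  targets:
    - [0.7, [0, 0, 0.012], [0, 0, 0]]
    - [0.7, [0, 0, 0.006], [0, 0, 0]]
    - [0.7, [0, 0, 0.004], [0, 0, 0]]
    - [0.7, [0, 0, 0], [0, 0, 0]]

```text
clock: 27.75
eef_pos: [437.9, 300.9, 66.0]
tcp_rot: [0.001, 1.0, 0.0, 0.0]
ft_force: [-1.4, -0.4, 5.3]
width: 0.521
grasp_force: 41.8
```

>>> apply_moves:
  targets:
    - [0.35, [0, 0, 0], [0, 0, 0]]
    - [0.25, [0, 0, 0], [0, 0, 0]]
    - [0.25, [0, 0, 0], [0, 0, 0]]
    - [0.25, [0, 0, -0.04], [0, 0, 0]]
    - [0.25, [0, 0, -0.12], [0, 0, 0]]
    - [0.25, [0, 0, -0.16], [0, 0, 0]]
    - [0.25, [0, 0, -0.06], [0, 0, 0]]
    - [0.3, [-0.06, -0.1, 0], [0, 0, 0]]
    - [0.4, [-0.1, -0.16, 0], [0, 0, 0]]
    - [0.5, [-0.12, -0.18, 0], [0, 0, 0]]
    - [0.5, [-0.12, -0.18, 0], [0, 0, 0]]
    - [0.5, [0, 0, 0], [0, 0, 0]]

```text
clock: 29.25
eef_pos: [539.5, 143.0, 160.7]
tcp_rot: [0.002, 1.0, -0.0, 0.0]
ft_force: [-0.1, 0.7, -0.1]
width: 0.499
grasp_force: 0.0
```

```bash
python3 - <<'E'
from h import *
print(observe()['eef_pos'])
np.set_printoptions(precision=1,suppress=True)
p,P=cloud('scene')
Q=P[~np.isnan(P[...,0])];r=np.hypot(Q[:,0]-438,Q[:,1]-301)
for a,b,k in((71,81,26),(57,67,17),(32,41,20),(20,29,36),(82,95,20)):
    s=Q[(Q[:,2]>a)&(Q[:,2]<b)&(r<k)];print(a,len(s),s.mean(0) if len(s) else '')
# housing, rectified at z=22 (rim of pocket) and z=12 (disc), both cameras from saved start pictures
from scipy.optimize import minimize
R=[]
for n in('top','scene'):
    im=np.load(n+'.npz')['p']
    for z in(22,12):
        g=np.array([[560,210,z],[680,210,z],[680,330,z],[560,330,z]],float)
        H=cv2.getPerspectiveTransform(proj(n,g).astype(np.float32),np.float32([[0,0],[400,0],[400,400],[0,400]]))
        R.append(cv2.warpPerspective(im,H,(400,400),flags=cv2.INTER_CUBIC))
o=np.hstack([np.vstack(R[:2]),np.vstack(R[2:])])
for i in range(2):
    for j in range(2): cv2.drawMarker(o,(400*i+197,400*j+200),(0,0,255),0,12)
cv2.imwrite('pics/hous.png',cv2.resize(o,(600,600)))
E
```

```text
[539.50458792 143.00929856 160.72216924]
71 89 [443.7 296.6  75.5]
57 1 [439.9 285.8  57.7]
32 32 [445.6 292.7  36.4]
20 111 [444.  294.1  23.9]
82 8 [438.8 298.9  87.1]
```

View pics/hous.png

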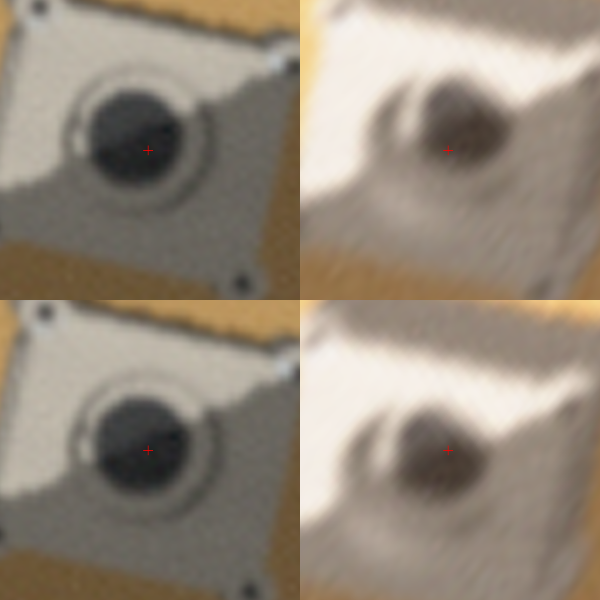

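The pocket disc reads (616.5, 268) from the top view and (616.8, 270) from the scene view. The pocket rim and the plate outline agree, so I take (616.5, 268.5). The bearing top stands at 75.5, so it is seated.

>>> apply_moves:
  targets:
    - [0.4, [-0.08, -0.12, 0], [0, 0, 0]]
    - [0.4, [-0.08, -0.12, 0], [0, 0, 0]]
    - [0.4, [-0.08, -0.12, 0], [0, 0, 0]]
    - [0.4, [-0.076, -0.12, 0], [0, 0, 0]]
    - [0.4, [0, 0, 0.12], [0, 0, 0]]
    - [0.4, [0, 0, 0.12], [0, 0, 0]]
    - [0.4, [0, 0, 0.08], [0, 0, 0]]
    - [0.4, [0, 0, 0], [0, 0, 0]]
    - [0.4, [0, 0, 0], [0, 0, 0]]

```text
clock: 30.42
eef_pos: [616.8, 26.4, 81.6]
tcp_rot: [0.0, 1.0, 0.0, 0.0]
ft_force: [-0.0, 0.8, 0.4]
width: 0.599
grasp_force: 0.0
```

>>> apply_moves:
  targets:
    - [0.4, [-0.008, -0.02, 0], [0, 0, 0]]
    - [0.4, [0, 0, 0], [0, 0, 0]]
    - [0.4, [0, 0, 0.06], [0, 0, 0]]
    - [0.4, [0, 0, 0.06], [0, 0, 0]]
    - [0.4, [0, 0, 0.06], [0, 0, 0]]
    - [0.4, [0, 0, 0.032], [0, 0, 0]]
    - [0.4, [0, 0, 0], [0, 0, 0]]
    - [0.4, [0, 0, 0], [0, 0, 0]]

```text
clock: 31.42
eef_pos: [618.9, 20.8, 28.1]
tcp_rot: [0.001, 1.0, -0.0, 0.0]
ft_force: [-0.8, -0.6, 0.6]
width: 0.599
grasp_force: 0.0
```

>>> apply_moves:
  targets:
    - [0.6, [0, 0, 0], [0, 0, 0]]
    - [0.8, [0, 0, 0], [0, 0, 0]]
    - [0.9, [0, 0, 0], [0, 0, 0]]
    - [0.9, [0, 0, 0], [0, 0, 0]]
    - [0.9, [0, 0, 0], [0, 0, 0]]
    - [0.9, [0, 0, 0], [0, 0, 0]]

```text
clock: 32.17
eef_pos: [618.9, 20.8, 28.3]
tcp_rot: [0.001, 1.0, -0.0, 0.0]
ft_force: [-0.8, 1.8, 6.9]
width: 0.234
grasp_force: 38.9
```

>>> apply_moves:
  targets:
    - [0.9, [0, 0, -0.04], [0, 0, 0]]
    - [0.9, [0, 0, -0.1], [0, 0, 0]]
    - [0.9, [0, 0, -0.1], [0, 0, 0]]
    - [0.9, [0.005, 0.1, 0], [0, 0, 0]]
    - [0.9, [0.005, 0.18, 0], [0, 0, 0]]
    - [0.9, [0, 0.18, 0], [0, 0, 0]]
    - [0.9, [0, 0.18, 0], [0, 0, 0]]
    - [0.9, [0, 0.18, 0], [0, 0, 0]]
    - [0.9, [0, 0.12, 0], [0, 0, 0]]
    - [0.9, [0, 0.04, 0], [0, 0, 0]]
    - [0.9, [0, 0, 0], [0, 0, 0]]
    - [0.9, [0, 0, 0], [0, 0, 0]]

```text
clock: 33.67
eef_pos: [616.4, 264.6, 87.9]
tcp_rot: [0.001, 1.0, -0.0, -0.0]
ft_force: [0.6, -0.7, -2.5]
width: 0.232
grasp_force: 39.6
```

```bash
python3 - <<'E'
from h import *
print(observe()['eef_pos'])
a,P=cloud('scene'); c=proj('scene',[[617,268,45]])[0].astype(int);x,y=c
cv2.imwrite('pics/a2.png',cv2.resize(a[y-35:y+35,x-35:x+35],(560,560),interpolation=cv2.INTER_CUBIC))
print((proj('scene',[[616.5,268.5,12],[616.5,268.5,22],[616.5,268.5,60],[616.5,268.5,72]])-c)*8+280)
E
```

```text
[616.41495795 264.62549181  87.85886626]
[[272.63296512 366.50278587]
 [276.11726589 342.66471578]
 [289.70321865 249.71553707]
 [294.11094079 219.55981958]]
```

View pics/a2.png

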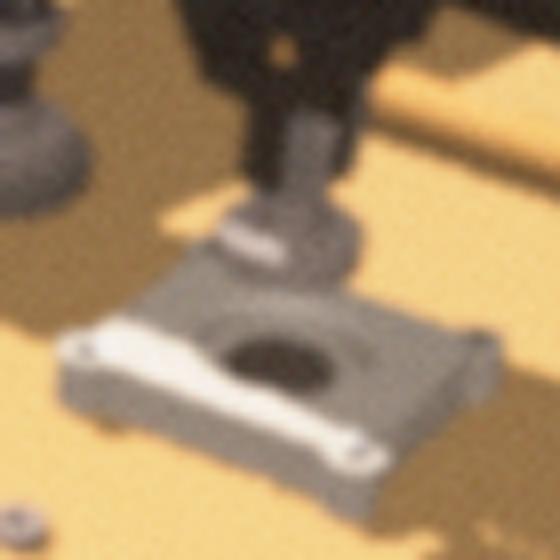

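The flange spans columns 215–362 and the pocket disc is at (280,365). About 3–4 mm more in +y brings the axle over the pocket.

>>> apply_moves:
  targets:
    - [0.9, [0, 0.012, 0], [0, 0, 0]]
    - [0.9, [0, 0, 0.06], [0, 0, 0]]
    - [0.9, [0, 0, 0.04], [0, 0, 0]]
    - [0.9, [0, 0, 0.028], [0, 0, 0]]
    - [0.9, [0, 0, 0], [0, 0, 0]]
    - [0.9, [0, 0, 0], [0, 0, 0]]

```text
clock: 34.48
eef_pos: [616.5, 268.8, 55.9]
tcp_rot: [0.001, 1.0, 0.0, 0.0]
ft_force: [-0.9, 0.2, -1.7]
width: 0.234
grasp_force: 39.6
```

>>> apply_moves:
  targets:
    - [0.9, [0, 0, 0.012], [0, 0, 0]]
    - [0.9, [0, 0, 0.012], [0, 0, 0]]
    - [0.9, [0, 0, 0.012], [0, 0, 0]]
    - [0.9, [0, 0, 0], [0, 0, 0]]

```text
clock: 34.98
eef_pos: [616.2, 268.7, 46.4]
tcp_rot: [0.001, 1.0, -0.0, -0.0]
ft_force: [-0.2, -0.3, -3.0]
width: 0.23
grasp_force: 39.6
```

Underside is about 18 mm up with no contact, so it is inside the pocket. I'm lowering it the rest of the way.

>>> apply_moves:
  targets:
    - [0.9, [0, 0, 0.012], [0, 0, 0]]
    - [0.9, [0, 0, 0.008], [0, 0, 0]]
    - [0.9, [0, 0, 0.004], [0, 0, 0]]
    - [0.9, [0, 0, 0], [0, 0, 0]]

```text
clock: 35.48
eef_pos: [616.3, 268.8, 40.7]
tcp_rot: [0.001, 1.0, -0.0, -0.0]
ft_force: [-0.8, 0.2, -2.2]
width: 0.232
grasp_force: 39.6
```

>>> apply_moves:
  targets:
    - [0.9, [0, 0, 0.004], [0, 0, 0]]
    - [0.9, [0, 0, 0], [0, 0, 0]]

```text
clock: 35.72
eef_pos: [616.5, 268.9, 40.3]
tcp_rot: [0.001, 1.0, 0.0, 0.0]
ft_force: [-2.0, -0.2, 5.0]
width: 0.234
grasp_force: 40.3
```

Contact on the pocket floor. Releasing and backing off.

>>> apply_moves:
  targets:
    - [0.7, [0, 0, 0], [0, 0, 0]]
    - [0.5, [0, 0, 0], [0, 0, 0]]
    - [0.5, [0, 0, 0], [0, 0, 0]]
    - [0.5, [0, 0, -0.04], [0, 0, 0]]
    - [0.5, [0, 0, -0.1], [0, 0, 0]]
    - [0.5, [0, 0, -0.16], [0, 0, 0]]
    - [0.5, [0, 0, -0.16], [0, 0, 0]]
    - [0.5, [0, -0.1, 0], [0, 0, 0]]
    - [0.5, [0, -0.2, 0], [0, 0, 0]]
    - [0.5, [0, -0.2, 0], [0, 0, 0]]
    - [0.5, [0, -0.2, 0], [0, 0, 0]]
    - [0.5, [0, 0, 0], [0, 0, 0]]

```text
clock: 37.22
eef_pos: [615.8, 90.0, 154.6]
tcp_rot: [0.002, 1.0, -0.0, -0.0]
ft_force: [0.1, 0.5, 0.6]
width: 0.496
grasp_force: 0.0
```

```bash
python3 - <<'E'
from h import *
print(observe()['eef_pos'])
np.set_printoptions(precision=1,suppress=True)
I=[]
for n in('scene','top'):
    p,P=cloud(n);Q=P[~np.isnan(P[...,0])]
    x,y=proj(n,[[530,285,30]])[0].astype(int);I.append(cv2.resize(p[y-60:y+60,x-60:x+60],(400,400),interpolation=cv2.INTER_CUBIC))
    for k,c,a,b,r in(('bearing',(438,301),71,81,27),('hub',(438,301),33,41,20),('disc',(438,301),20,29,35),('stubtop',(616.5,268.5),56,68,18),('flange',(616.5,268.5),18,29,28)):
        s=Q[(Q[:,2]>a)&(Q[:,2]<b)&(np.hypot(Q[:,0]-c[0],Q[:,1]-c[1])<r)]
        print(n,k,len(s),s.mean(0) if len(s) else '')
cv2.imwrite('pics/end.png',np.hstack(I))
E
```

```text
[615.78217141  89.97743233 154.61496471]
scene bearing 23 [437.  290.7  75. ]
scene hub 1 [425.8 288.5  33.6]
scene disc 95 [444.1 294.   23.5]
scene stubtop 40 [618.  266.8  60.6]
scene flange 124 [621.5 262.1  23.6]
top bearing 0 
top hub 0 
top disc 0 
top stubtop 0 
top flange 0
```

View pics/end.png

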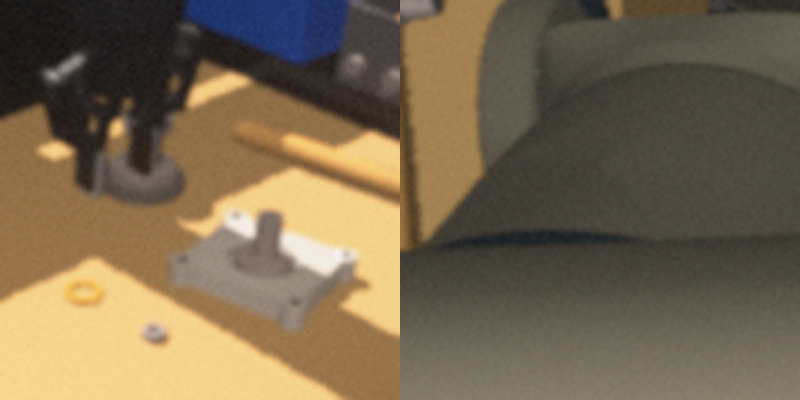

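The stub axle stands upright in the pocket at (268,240), with its flange level at 23.6 mm. The stack on the post is intact behind the gripper, which touches nothing.

```bash
python3 -c "
from workcell import *
print(job_done())"
```

```text
the job is handed in; nothing more can be done
None
```

I handed the job in at about 37 s of the 120 s: gear, spacer and bearing are threaded on the post in that order and the stub axle is down in the housing pocket, with every part let go. The camera heights matched what was wanted, nothing was done near the motor or hammer, and the hand-in gave no verdict.

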